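# Load a log drive from its carrying case into the copying dock

## Robot

A 6-joint arm with a two-finger parallel gripper is mounted at the origin on the work surface. World frame = base frame: x ahead of the robot, y to its left, z up, the work surface at z = 0. Lengths are in m, angles in rad, forces in N, time in s.
With the tool pointing down it reaches from about 0.35 to 0.725 m from the base axis. Payload 6 kg.
Tool frame: the origin (TCP) lies between the finger pads; the fingertips stand 22 mm ahead of it and the grasp point (between the pads) lies 3 mm ahead of it; z points along the fingers, y is the direction in which the jaws open and shut (so a half turn about z gives the same grasp; the last joint's range is limited). The gripper opens to 85 mm and grips with 20 to 120 N. Pads are 22 mm wide; open, the fingers measure 114 mm over their backs; the gripper's body (76 mm by 85 mm) begins 54 mm behind the grasp point. The pads swing forward as they close: fully open they stand 13 mm farther back than shut.
Start: joints at [0.334, 0.04, 0.085, 0, -1.615, -0.334], TCP at [0.6, 0, 0.253] pointing down, gripper open.
Joint ranges: [-2.56, 2.56], [-1.29, 2.01], [-1.08, 1.49], [-3.29, 1.98], [-2.81, -0.18], [-2.99, 2.99]. Speed limits (rad/s): [2.57, 2.57, 3.01, 3.14, 3.14, 3.14].

## Interface

Orientations are given as a rotation vector (axis times angle).
In Python, from workcell import status, viewer, order gives the robot as it stands.
- The arm moves only by the tool move_arm, never from a script. Its argument "commands" is a list of rows, each a list of 7 numbers: the turn, a rotation vector about the tool's x, y, z in degrees, then the shift along the tool's x, y, z in mm, then the finger opening in mm, from 0 to 85.4. In form: [[ax, ay, az, x, y, z, jaw], ...]. A call has 1 to 10 rows; each row is the pose to reach, as a shift and turn from the pose commanded when the call began, along the tool's axes at that moment; what a row does not reach only later rows make up. A row lasts 1/8 s, in which the tool goes at most 62.5 mm and 10.7 degrees, less where a joint would pass 70% of its speed; a pose out of reach is approached as far as the arm can. A call with a gripper value outside its range is refused whole. The fingers move at their own pace and stop on an object; the grip force is fixed at half the most. Time passes only in rows, so rows that repeat a pose let the fingers close. It gives the time, the measured TCP pose, the force and the opening at its end, in the units of the state.
- status.state(): the state, without advancing time (a new reading comes with each control period).
- viewer.read_camera(name): name is "scene" or "side" or "wrist"; returns a dict with "img" (384x512x3 uint8, red, green, blue), "mtx" (3x3 intrinsics, pixels), "cam_to_world" (4x4, takes a point from camera to world coordinates). Camera axes: x right, y down, z forward; pixel columns grow to the right and rows downward; lengths in m; the calibration is good to about 2 mm. A picture is of the moment at which its call begins. There is no depth.
- order.job_done(): hands the job in, once; it reports no verdict.
The state is a dict: "time_s": time; "joint_positions": joint angles; "joint_velocities": joint speeds; "joint_efforts": joint torques, N m; "tool_pos": TCP position; "ee_rot": TCP orientation; "ft_force": force on the tool from outside, world axes, zero at the start; "wrist_torque": the same for the moment, N m; "gripper_width": finger opening in m.
Only numpy, scipy, OpenCV 4.12 (cv2) and the standard library are available. Lean on these libraries where they do the work, as an engineer would, in place of code of your own. Each camera call takes 0.05 s, during which the arm holds its last target.

## Task

Open the carrying case, take the bare hard drive (the tall, square-cornered metal slab) out of it, leaving the two other things in the case where they are, and slide it fully home into the empty bay of the two-bay drive dock, keeping hold of it until it is seated and not just dropping it in. Then switch the dock on by pressing down the end of its rocker switch that has the raised dot, and shut the case. Do not disturb the drive that is already docked, nor the other things on the table.

Things in the scene. Friction and masses are not known exactly. Their poses are not given: they have to be found in the camera images.
- case: Dark grey plastic carrying case, fixed, 120 mm deep (x) by 200 mm wide (y). Origin: centre of its underside; -x is its front (handle, two undone latches), +x its hinge side. Base rim 72 mm above the table, lid top 121 mm when shut. Its insert, top at 66 mm, has three pockets (see pocket1), each with one thing standing in it, in any order. Case and dock may change sides.
- pocket1 (a point): Middle of the floor of the case's middle pocket, 8 mm above the table, at x = -6, y = 0 mm of the case; axes as the case's. The other two pockets lie 60 mm to either side along y. Each is an upright slot, 73 mm (x) by 13 mm (y), 58 mm deep.
- lid (a joint): Angle of the case's lid about its rear hinge: 0 shut, grows as it opens, stop at 1.75 rad (just past upright). It may start a little ajar. The hinge is stiff: the lid stays where it is left (about 0.24 N m of friction; the lid weighs 0.25 kg).
- lid_handle (a point): Grip point of the lid's handle, a stiff D-loop standing 42 mm out from the lid's front face, 52 mm wide (y), 13 mm thick, with 35 mm free to each side of it. This point: on the centre line, 28 mm out from the front face, mid-thickness, 148 mm from the hinge. Pinched across its width, it swivels between the fingers as the lid turns. Axes turn with the lid; lid shut: as the case's.
- lid_hinge (a point): Middle of the lid's hinge line, 72.5 mm above the table, at x = +60 mm of the case. The line runs along the case's y. With the lid shut, the handle's grip point lies 8.5 mm above this height.
- drive: The bare hard drive to load: a square-cornered metal slab, 70 mm (x) by 10 mm (y) by 100 mm tall (z), about 0.115 kg, the tallest and widest thing in the case. Pale label on its +y face, dark board on its -y face. Origin: centre of its underside (connector end). It stands in a pocket, 42 mm out of the insert, top 108 mm above the table; it goes into the dock the same way up.
- dock: Dark plastic two-bay drive dock, fixed, 160 mm deep (x) by 130 mm wide (y). Origin: centre of its underside; -x is its front. The rear part (x -10 to +80 mm) with the two bays is 68 mm high, the console before it (x -80 to -10 mm) 50 mm. The bays are upright slots, long side along x, 60 mm apart along y: the one on the -y side is empty, the other holds a drive.
- bay_free (a point): Middle of the floor of the empty bay, 28 mm above the table, at x = +35, y = -30 mm of the dock; axes as the dock's. The slot is 72 mm (x) by 12 mm (y); its top 6 mm flare out by 4 mm on every side to the mouth, 68 mm above the table. A drive fully home has its origin here and stands 60 mm out of the dock, top 128 mm above the table.
- docked: The drive already in the other bay (y = +30 mm of the dock), same kind and axes as the one to load, standing 60 mm out of the dock. Origin: centre of its underside. Leave it.
- power (a joint): Angle of the dock's rocker switch: 0 off (as it starts), 0.30 rad on (stop); stays where it is left (friction, about 2 N at its end).
- power_mark (a point): Point on top of the rocker's raised end with the white dot, the end towards the dock's front (-x); press it straight down. Off: 62 mm above the table, this end sloping up to 64 mm; on: this half lies level, 58 mm above the table. The rocker is 42 mm long (x), 26 mm wide (y), hinged at x = -46, y = -30 mm of the dock; this point is 13.5 mm in front of the hinge.
- portable: Black portable disk with rounded edges, 60 by 11.5 mm, 86 mm tall, standing in another pocket of the case. Origin: centre of its underside. Leave it.
- hub: Grey port hub, 44 by 11.5 mm, 90 mm tall, standing in another pocket of the case. Origin: centre of its underside. Leave it.
- tumbler: Dark red metal tumbler with a black lid, 84 mm across, 201 mm tall, at the back. Origin: centre of its underside. Bystander.
- mouse: Black computer mouse, 104 by 60 mm, 34 mm high, between case and dock. Origin: centre of its underside. Bystander.
- phone: Black phone lying flat, 148 by 72 by 9 mm, between case and dock. Origin: centre of its underside. Bystander.
- mug: White mug, 84 mm across, 95 mm tall, at the back. Origin: centre of its underside. Bystander.
- water: Clear water bottle, 64 mm across, 205 mm tall, at the back. Origin: centre of its underside. Bystander.
Things that resemble listed ones, but are neither listed nor needed, are in the scene too. There is more than one size of the dock; the one meant has the size given above.

How it is judged:
By the outcome, as a careful person would: the job done as asked, in the order asked, and still so for the second after the job is handed in, with the robot touching nothing.
It also fails if it takes over 72 s, if anything falls off the work surface, if the arm or the gripper's body presses on something with over 40 N, if the wrist force passes 120 N, or if a joint passes its speed limit or range.

## Working session

There is one attempt and no reset: what is moved stays moved. The work goes in short steps, Python scripts to look and compute and a tool call to move; the robot and the scene stay as the last step left them, time stands still between calls to the robot, and variables do not carry over. Pictures are saved under pics/ and viewed, and the job is handed in when it is done.

Besides the shell and the picture viewer there is one more tool, called after ">>>" as a command line: name --pt "numbers of a row" for each row, then --argument value for the rest. move_arm: Moves the arm, as the interface text tells. Its arguments: {"type":"object","properties":{"commands":{"type":"array"}},"required":["commands"]}

```bash
ls; mkdir -p pics; python3 - <<'E'
from workcell import status, viewer
import cv2
print(status.state())
for n in ["scene","side","wrist"]:
    r=viewer.read_camera(n)
    cv2.imwrite(f"pics/{n}0.png",r["img"][:,:,::-1]); print(n,r["mtx"].tolist(),r["cam_to_world"].round(4).tolist())
E
```

```text
pics
{'time_s': 0.0, 'joint_positions': array([ 3.33713413e-01,  4.08267993e-02,  8.37824324e-02, -4.87224465e-04,
       -1.61549857e+00, -3.33717804e-01]), 'joint_velocities': array([ 0.00126754, -0.00028818, -0.00059602,  0.00187592,  0.00093021,
        0.00032092]), 'joint_efforts': array([-7.27207535e-04, -3.68200672e+01,  3.47413230e+01,  6.93227157e+00,
       -5.48646509e-03, -9.47124363e-06]), 'tool_pos': array([5.99702140e-01, 9.82713513e-05, 2.52250099e-01]), 'ee_rot': array([ 2.22049894e+00, -2.22046129e+00, -1.88461583e-03]), 'ft_force': array([-0.57761425,  0.51895366,  0.57289226]), 'wrist_torque': array([-0.03169958, -0.04709457,  0.03149176]), 'gripper_width': 0.0853192197365369}
scene [[367.1451788040125, 0.0, 257.3864602615105], [0.0, 367.1451788040125, 191.06148865518446], [0.0, 0.0, 1.0]] [[-0.2918, 0.647, -0.7045, 1.243], [0.9564, 0.2096, -0.2036, 0.2096], [0.0159, -0.7331, -0.6799, 0.7274], [0.0, 0.0, 0.0, 1.0]]
side [[419.97509856082763, 0.0, 254.25877811267145], [0.0, 419.97509856082763, 198.42718435448384], [0.0, 0.0, 1.0]] [[0.9869, -0.1066, 0.1208, 0.4548], [-0.1611, -0.6398, 0.7515, -0.6621], [-0.0028, -0.7611, -0.6486, 0.6605], [0.0, 0.0, 0.0, 1.0]]
wrist [[307.00316583209764, 0.0, 255.63484859907336], [0.0, 307.00316583209764, 187.13233817644357], [0.0, 0.0, 1.0]] [[-1.0, -0.0004, -0.0012, 0.6], [-0.0007, 0.957, 0.29, -0.0738], [0.001, 0.29, -0.957, 0.3743], [0.0, 0.0, 0.0, 1.0]]
```

View pics/scene0.png

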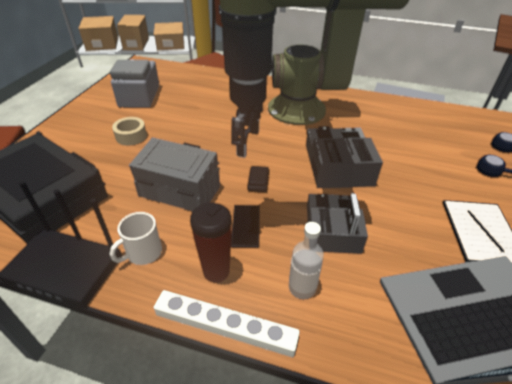

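View pics/side0.png

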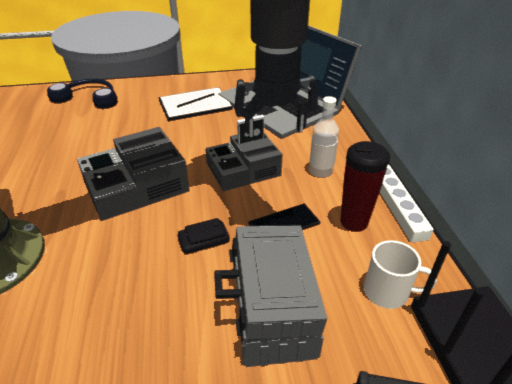

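View pics/wrist0.png

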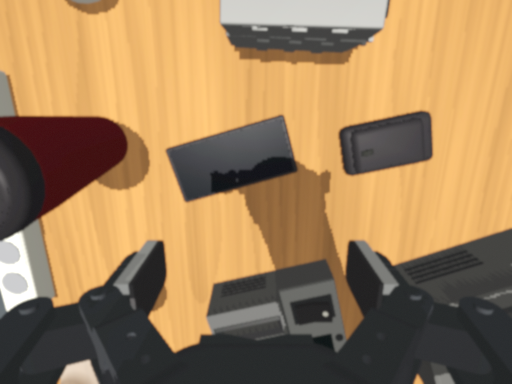

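```bash
python3 - <<'E'
import cv2
a=cv2.imread("pics/side0.png");b=cv2.imread("pics/scene0.png")
cv2.imwrite("pics/c1.png",cv2.resize(a[95:225,65:305],None,fx=3.3,fy=3.3,interpolation=cv2.INTER_CUBIC))
cv2.imwrite("pics/c2.png",cv2.resize(a[215:365,165:345],None,fx=4,fy=4,interpolation=cv2.INTER_CUBIC))
cv2.imwrite("pics/c3.png",cv2.resize(b[115:260,115:395],None,fx=2.8,fy=2.8,interpolation=cv2.INTER_CUBIC))
E
```

```text
(no output)
```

View pics/c1.png

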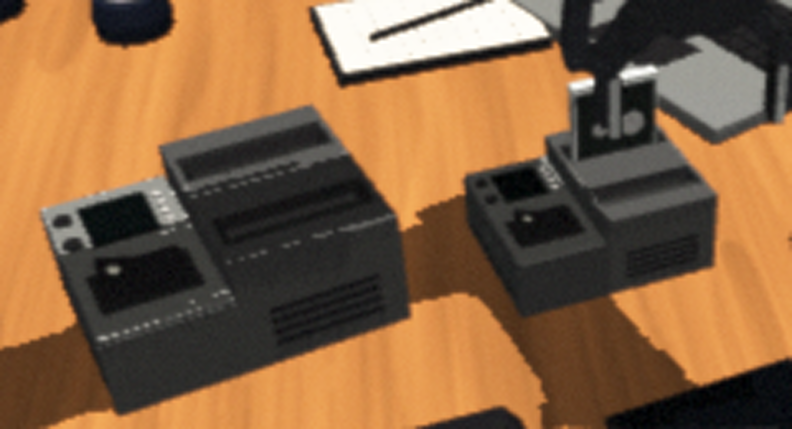

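View pics/c2.png

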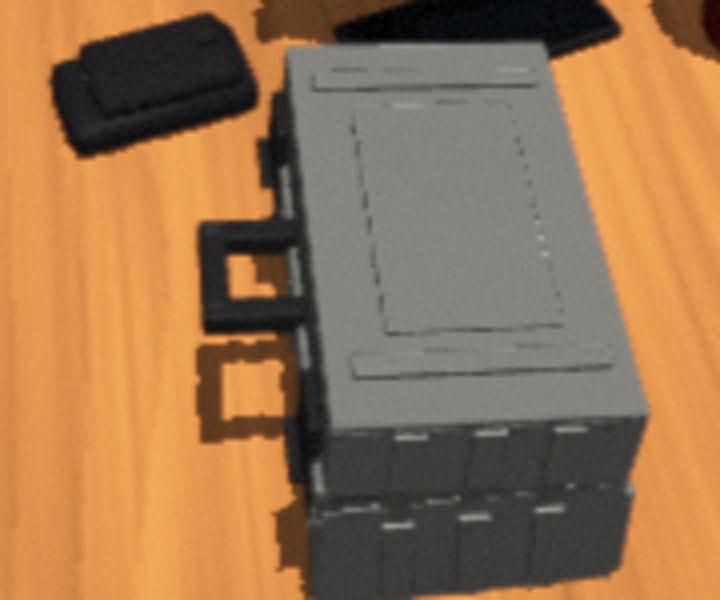

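View pics/c3.png

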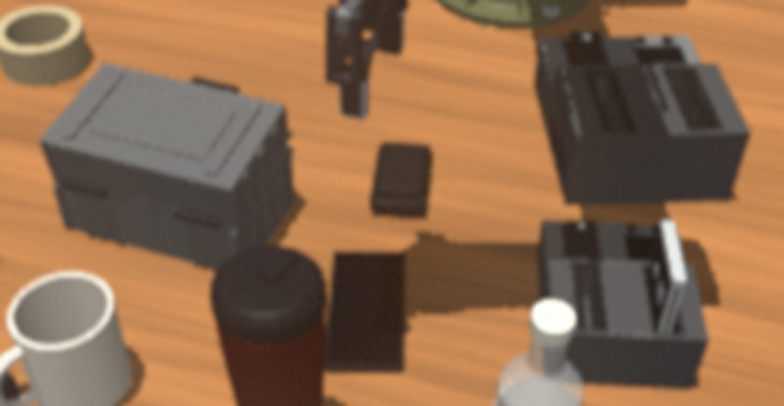

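```bash
cat > h.py <<'E'
import numpy as np, cv2
from scipy.spatial.transform import Rotation as R
from workcell import status, viewer
def cam(n,save=None):
    r=viewer.read_camera(n)
    if save: cv2.imwrite(save,r["img"][:,:,::-1])
    np.savez(f"cal_{n}.npz",m=r["mtx"],T=r["cam_to_world"])
    return r["img"],r["mtx"],r["cam_to_world"]
def ray(uv,m,T,z):
    uv=np.atleast_2d(np.array(uv,float)); d=np.c_[uv,np.ones(len(uv))]@np.linalg.inv(m).T@T[:3,:3].T
    o=T[:3,3]; s=(np.asarray(z)-o[2])/d[:,2]; return o+d*s[:,None]
def proj(P,m,T):
    P=np.atleast_2d(P); c=(P-T[:3,3])@T[:3,:3]; q=c@m.T; return q[:,:2]/q[:,2:]
def rigid(L,W):
    "2D fit local L->world W: returns x,y,yaw,rms"
    L=np.array(L,float);W=np.array(W,float)[:,:2];lc=L.mean(0);wc=W.mean(0)
    a=L-lc;b=W-wc;y=np.arctan2((a[:,0]*b[:,1]-a[:,1]*b[:,0]).sum(),(a*b).sum())
    r=np.array([[np.cos(y),-np.sin(y)],[np.sin(y),np.cos(y)]]);t=wc-r@lc
    return t,np.degrees(y),np.linalg.norm(L@r.T+t-W,axis=1)
E
python3 - <<'E'
from h import *
img,m,T=cam("side")
p=lambda u,v:(65+u/3.3,95+v/3.3)
q=lambda u,v:(165+u/4,215+v/4)
uv=[p(715,193),p(606,230),p(522,263),p(467,178),p(530,313)]
W=ray(uv,m,T,[.068,.068,.05,.05,0]); print(W.round(3))
print(rigid([[80,-65],[-10,-65],[-80,-65],[-80,65]],W[:4]*1000))
big=[p(395,215),p(100,340),p(42,210)];print(ray(big,m,T,[.09,.07,.07]).round(3))
C=ray([q(648,413),q(330,430),q(288,46),q(545,42)],m,T,.121);print(C.round(3))
print(rigid([[60,-100],[-60,-100],[-60,100],[60,100]],C*1000))
E
```

```text
[[0.66  0.183 0.068]
 [0.572 0.15  0.068]
 [0.509 0.144 0.05 ]
 [0.478 0.262 0.05 ]
 [0.513 0.147 0.   ]]
(array([568.32522384, 221.88117384]), np.float64(14.601978790936599), array([4.58432906, 7.26437956, 5.68901609, 4.5048329 ]))
[[0.422 0.162 0.09 ]
 [0.224 0.08  0.07 ]
 [0.163 0.241 0.07 ]]
[[ 0.618 -0.325  0.121]
 [ 0.5   -0.313  0.121]
 [ 0.511 -0.11   0.121]
 [ 0.628 -0.127  0.121]]
(array([ 564.26730476, -218.85319178]), np.float64(-4.120055571211748), array([2.28001807, 3.16192247, 4.5690713 , 4.75258521]))
```

>>> move_arm --pt "0 0 0 -50 10 -20 85" --pt "0 0 0 -100 20 -50 85" --pt "0 0 0 -120 30 -80 85" --pt "0 0 0 -120 30 -80 85"

```text
time_s: 0.7
tool_pos: [0.5701, 0.1215, 0.3363]
ee_rot: [-2.221, 2.216, -0.003]
ft_force: [-1.0, -0.3, -1.1]
gripper_width: 0.0852
```

```bash
python3 - <<'E'
from h import *
img,m,T=cam("wrist","pics/w1.png")
cv2.imwrite("pics/w1b.png",cv2.resize(img[:,:,::-1],(800,600),interpolation=cv2.INTER_CUBIC))
print(status.state()["tool_pos"],status.state()["joint_positions"].round(3))
E
```

```text
[0.56997607 0.12083715 0.33428764] [ 0.553  0.017  0.209 -0.    -1.761 -0.551]
```

View pics/w1b.png

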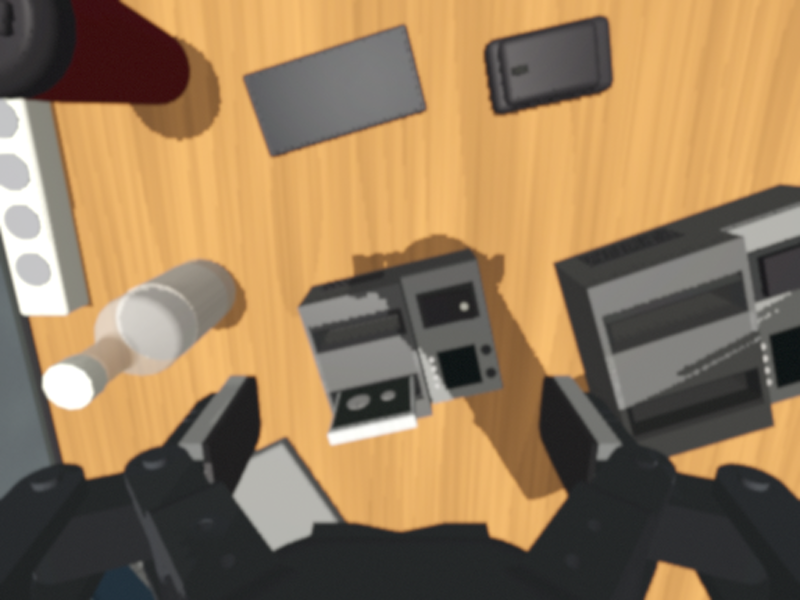

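```bash
python3 - <<'E'
import cv2
a=cv2.imread("pics/w1.png")
cv2.imwrite("pics/w1c.png",cv2.resize(a[150:290,185:325],None,fx=4.25,fy=4.25,interpolation=cv2.INTER_CUBIC))
E
```

```text
(no output)
```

View pics/w1c.png

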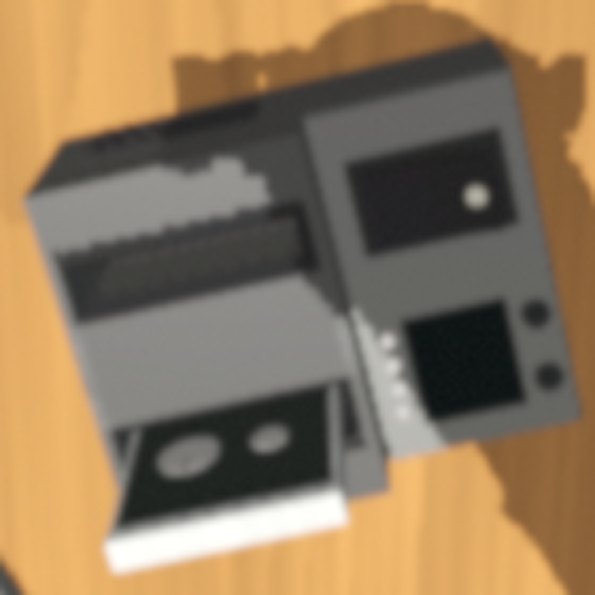

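```bash
python3 - <<'E'
from h import *
d=np.load("cal_wrist.npz");m,T=d["m"],d["T"]
c=np.array([[27,200],[512,70],[582,415],[388,490],[476,197],[55,255],[300,206],[318,268],[78,322]],float)
uv=c/4.25+[185,150]-0.4
W=ray(uv,m,T,np.array([68,50,50,68,63,68,68,68,68])/1000)*1000
L=[[80,-65],[-80,-65],[-80,65],[-10,65],[-59.5,-30],[75,-40],[-5,-40],[-5,-20],[75,-20]]
print(W.round(1)); t,y,e=rigid(L,W);print(t,y,e.round(1))
print("slot ctr",W[5:].mean(0))
r=lambda a:t+np.array([[np.cos(np.radians(y)),-np.sin(np.radians(y))],[np.sin(np.radians(y)),np.cos(np.radians(y))]])@a
print(r([35,-30]),r([-59.5,-30]))
E
```

```text
[[658.1 180.1  68. ]
 [504.3 141.6  50. ]
 [473.9 264.2  50. ]
 [541.8 283.2  68. ]
 [515.8 180.2  63. ]
 [650.3 198.7  68. ]
 [571.9 181.7  68. ]
 [566.1 202.7  68. ]
 [644.  221.9  68. ]]
[566.62664767 222.48217861] 13.778057388683337 [2.4 1.3 2.4 0.4 1.  3.1 0.9 1.  1.1]
slot ctr [608.05575242 201.26781521  68.        ]
[607.76438799 201.68106514] [515.98357257 179.17480113]
```

>>> move_arm --pt "0 0 10 40 15 0 85" --pt "0 0 20 80 30 0 85" --pt "0 0 30 120 40 0 85" --pt "0 0 41 160 50 0 85" --pt "0 0 51 200 60 0 85" --pt "0 0 62 240 70 0 85" --pt "0 0 73 280 80 0 85" --pt "0 0 84 320 90 0 85" --pt "0 0 94 320 100 0 85" --pt "0 0 94 320 100 0 85"

```text
time_s: 2.0
tool_pos: [0.4693, -0.2009, 0.3325]
ee_rot: [-0.11, -3.139, -0.0]
ft_force: [0.5, 0.1, 0.4]
gripper_width: 0.0852
```

```bash
python3 - <<'E'
from h import *
img,m,T=cam("wrist","pics/w2.png")
cv2.imwrite("pics/w2b.png",cv2.resize(img[:,:,::-1],(800,600),interpolation=cv2.INTER_CUBIC))
s=status.state();print(s["tool_pos"],s["joint_positions"].round(3),R.from_rotvec(s["ee_rot"]).as_matrix().round(3))
E
```

```text
[ 0.4696965  -0.20039761  0.33248208] [-0.008 -0.173  0.027 -0.    -1.772 -1.629] [[-0.998  0.067 -0.001]
 [ 0.067  0.998  0.   ]
 [ 0.001  0.    -1.   ]]
```

View pics/w2b.png

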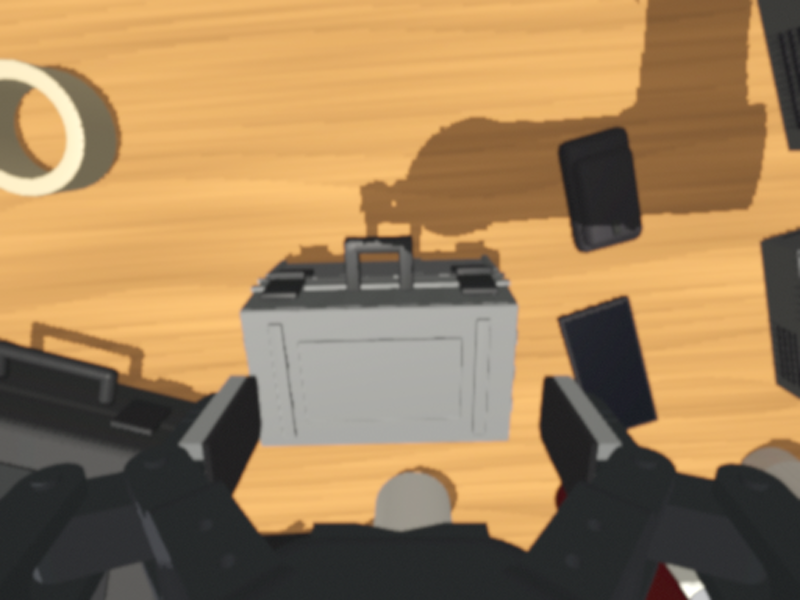

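```bash
python3 - <<'E'
from h import *
d=np.load("cal_wrist.npz");m,T=d["m"],d["T"];print(T.round(3).tolist())
uv=np.array([[245,312],[517,305],[510,438],[262,443],[345,241],[412,238]],float)/1.5625
for zf,zr in [(.121,.121),(.13,.121),(.14,.122)]:
    W=ray(uv,m,T,[zf,zf,zr,zr,zf-.033,zf-.033])*1000
    L=[[-60,-100],[-60,100],[60,100],[60,-100]]
    print(W.round(1).tolist()); print(rigid(L,W[:4]),np.linalg.norm(W[0]-W[1]),np.linalg.norm(W[2]-W[3]),np.linalg.norm(W[4]-W[5]))
E
```

```text
[[0.069, 0.955, 0.288, 0.396], [0.998, -0.067, -0.019, -0.196], [0.001, 0.289, -0.957, 0.454], [0.0, 0.0, 0.0, 1.0]]
[[503.4, -316.9, 121.0], [511.9, -117.4, 121.0], [623.7, -122.9, 121.0], [614.5, -321.3, 121.0], [461.9, -242.4, 88.0], [463.2, -190.6, 88.0]]
(array([ 563.36856681, -219.61007376]), np.float64(-2.5474818359176346), array([4.42605509, 4.03357702, 4.06203626, 4.49936273])) 199.61115246647475 198.62740098908733 51.81264409272173
[[500.5, -313.6, 130.0], [508.8, -119.6, 130.0], [623.7, -122.9, 121.0], [614.5, -321.3, 121.0], [460.3, -241.2, 97.0], [461.5, -190.7, 97.0]]
(array([ 561.85999988, -219.3230585 ]), np.float64(-2.605590676174376), array([4.26291571, 3.65626083, 2.71723733, 2.8748297 ])) 194.22263723500058 198.62740098908733 50.53993386990061
[[497.3, -310.0, 140.0], [505.3, -121.9, 140.0], [623.0, -123.1, 122.0], [613.8, -320.9, 122.0], [458.5, -240.0, 107.0], [459.7, -190.8, 107.0]]
(array([ 559.84906516, -218.96487968]), np.float64(-2.664435244413563), array([6.42242473, 5.66551787, 1.85462128, 1.52871738])) 188.23539808891812 198.0316277890472 49.1258114000993
```

```bash
python3 - <<'E'
import cv2
a=cv2.imread("pics/w2.png")
cv2.imwrite("pics/w2c.png",cv2.resize(a[145:290,150:340],None,fx=4,fy=4,interpolation=cv2.INTER_CUBIC))
E
```

```text
(no output)
```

View pics/w2c.png

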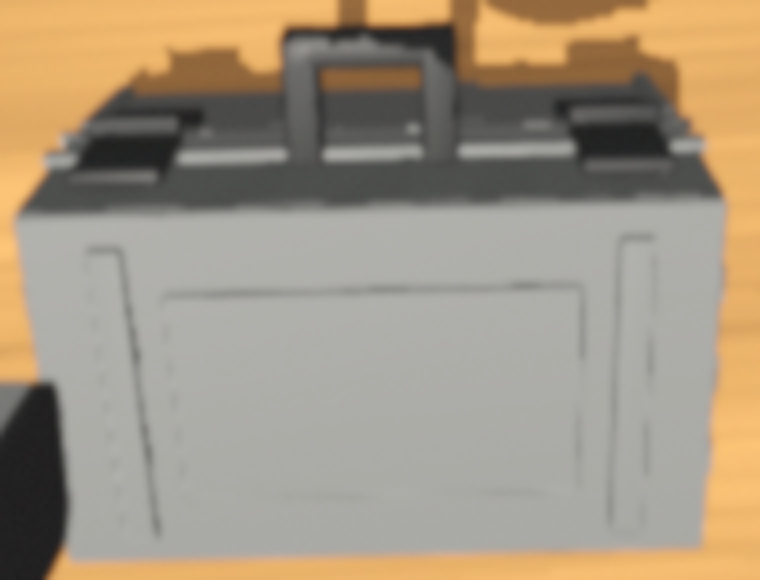

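>>> move_arm --pt "0 0 -1.4 -7 -15 50 72" --pt "0 0 -1.4 -7 -15 105 72" --pt "0 0 -1.4 -7 -15 160 72" --pt "0 0 -1.4 -7 -15 200 72" --pt "0 0 -1.4 -7 -15 225 72" --pt "0 0 -1.4 -7 -15 245 72" --pt "0 0 -1.4 -7 -15 252 72" --pt "0 0 -1.4 -7 -15 252 72"

```text
time_s: 3.05
tool_pos: [0.4759, -0.2153, 0.0811]
ee_rot: [-0.068, -3.14, 0.0]
ft_force: [-1.0, 0.5, 0.6]
gripper_width: 0.0717
```

```bash
python3 - <<'E'
from h import *
img,m,T=cam("wrist","pics/w3.png")
i2,_,_=cam("side","pics/s3.png")
cv2.imwrite("pics/w3b.png",np.hstack([img,i2])[:,:,::-1][100:,200:])
E
```

```text
(no output)
```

View pics/w3.png

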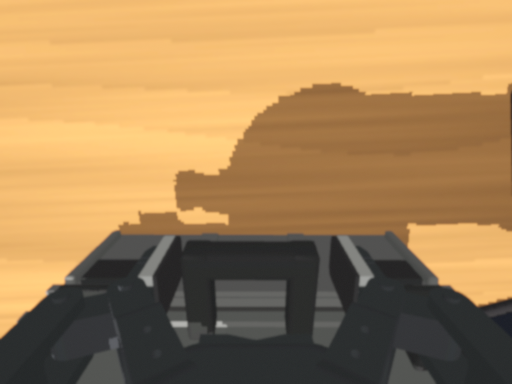

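View pics/s3.png

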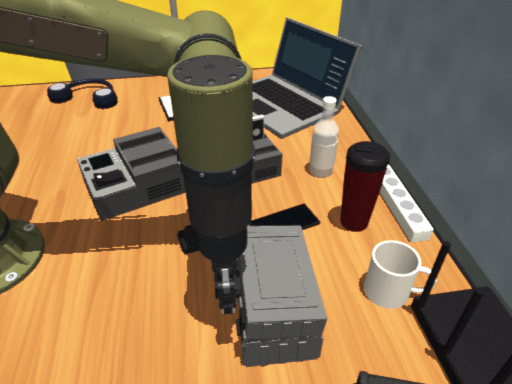

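>>> move_arm --pt "0 0 0 0 0 0 40" --pt "0 0 0 0 0 0 40" --pt "0 0 0 0 0 0 40" --pt "0 0 0 0 0 0 40"

```text
time_s: 3.65
tool_pos: [0.4763, -0.2175, 0.0829]
ee_rot: [0.071, 3.139, -0.006]
ft_force: [0.4, -9.3, 0.5]
gripper_width: 0.0514
```

```bash
python3 -c "
import numpy as np
t0=None
for t in np.arange(.14,1.70,.14):
    c,s=np.cos(t),np.sin(t);print(round(t,2),round(-(148*(1-c)+8.5*s),1),round(-(148*s-8.5*(1-c)),1))"
```

```text
0.14 -2.6 -20.6
0.28 -8.1 -40.6
0.42 -16.3 -59.6
0.56 -27.1 -77.3
0.7 -40.3 -93.3
0.84 -55.5 -107.4
0.98 -72.6 -119.1
1.12 -91.2 -128.4
1.26 -110.8 -135.0
1.4 -131.2 -138.8
1.54 -151.9 -139.7
1.68 -172.6 -137.7
```

>>> move_arm --pt "0 0 0 -1 -2 -10 40" --pt "0 0 0 -2.6 -2 -20.6 40" --pt "0 0 0 -5 -2 -31 40" --pt "0 0 0 -8.1 -2 -40.6 40" --pt "0 0 0 -12 -2 -50.5 40" --pt "0 0 0 -16.3 -2 -59.6 40"

```text
time_s: 4.4
tool_pos: [0.4915, -0.2182, 0.1394]
ee_rot: [-0.072, -3.138, -0.001]
ft_force: [2.5, -4.2, -9.6]
gripper_width: 0.0515
```

>>> move_arm --pt "0 0 0 -10.8 0 -17.7 40" --pt "0 0 0 -24 0 -33.7 40" --pt "0 0 0 -39.2 0 -47.8 40" --pt "0 0 0 -56.3 0 -59.5 40" --pt "0 0 0 -74.9 0 -68.8 40" --pt "0 0 0 -94.5 0 -75.4 40" --pt "0 0 0 -114.9 0 -79.2 40" --pt "0 0 0 -135.6 0 -80.1 40" --pt "0 0 0 -156.3 0 -78.1 40" --pt "0 0 0 -156.3 0 -78.1 40"

```text
time_s: 5.65
tool_pos: [0.6475, -0.2253, 0.2159]
ee_rot: [-0.072, -3.134, -0.001]
ft_force: [-1.8, -2.9, -9.9]
gripper_width: 0.0507
```

```bash
python3 - <<'E'
from h import *
img,m,T=cam("scene","pics/sc4.png")
i2,_,_=cam("side","pics/s4.png")
E
```

```text
(no output)
```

View pics/s4.png

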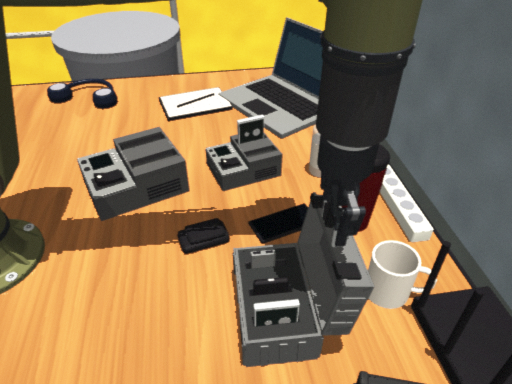

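>>> move_arm --pt "0 0 0 0 0 0 74" --pt "0 0 0 0 0 0 74" --pt "0 0 0 0 0 0 74"

```text
time_s: 6.12
tool_pos: [0.6488, -0.2251, 0.2215]
ee_rot: [0.071, 3.137, -0.001]
ft_force: [0.6, -0.3, 0.9]
gripper_width: 0.0737
```

>>> move_arm --pt "0 0 0 0 0 -40 74" --pt "0 0 0 0 0 -80 74" --pt "0 0 0 40 0 -110 74" --pt "0 0 0 90 0 -110 74" --pt "0 0 0 130 0 -110 74" --pt "0 0 0 150 0 -110 74" --pt "0 0 0 150 0 -110 74"

```text
time_s: 7.0
tool_pos: [0.4976, -0.2185, 0.3314]
ee_rot: [0.071, 3.136, -0.001]
ft_force: [-0.8, 0.5, 0.7]
gripper_width: 0.0739
```

```bash
python3 - <<'E'
from h import *
img,m,T=cam("wrist","pics/w5.png")
cv2.imwrite("pics/w5b.png",cv2.resize(img[:,:,::-1],(800,600),interpolation=cv2.INTER_CUBIC))
s=status.state();print(s["time_s"],s["tool_pos"],R.from_rotvec(s["ee_rot"]).as_matrix().round(3))
cam("side","pics/s5.png")
E
```

```text
7.05 [ 0.49826287 -0.21842063  0.33052595] [[-0.999  0.045  0.003]
 [ 0.045  0.999 -0.   ]
 [-0.003 -0.    -1.   ]]
```

View pics/w5b.png

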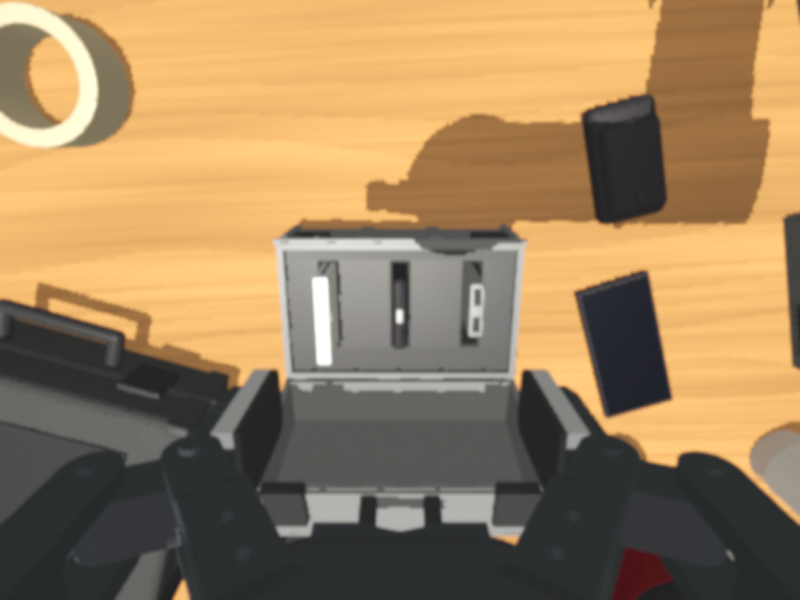

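View pics/s5.png

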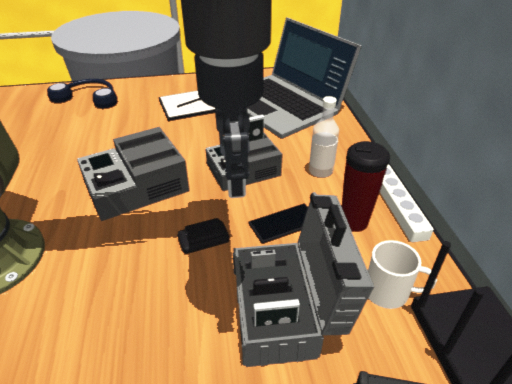

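```bash
python3 - <<'E'
from h import *
a=cv2.imread("pics/w5.png");b=cv2.imread("pics/s5.png")
A=cv2.resize(a[140:245,170:345],None,fx=4.5,fy=4.5,interpolation=cv2.INTER_CUBIC)
cv2.imwrite("pics/w5c.png",A)
cv2.imwrite("pics/s5c.png",cv2.resize(b[235:365,225:375],None,fx=4,fy=4,interpolation=cv2.INTER_CUBIC))
d=np.load("cal_wrist.npz");m,T=d["m"],d["T"]
g=cv2.cvtColor(a,cv2.COLOR_BGR2GRAY)
mk=np.zeros_like(g);mk[165:245,192:217]=(g[165:245,192:217]>205)*255
cs,_=cv2.findContours(mk,0,2);c=max(cs,key=cv2.contourArea);r=cv2.minAreaRect(c);print(r)
bx=cv2.boxPoints(r);W=ray(bx,m,T,.108)*1000;print(W.round(1).tolist(),W.mean(0))
E
```

```text
((205.8623046875, 204.97802734375), (56.441890716552734, 10.495892524719238), 86.53176879882812)
[[514.5, -285.3, 108.0], [514.3, -273.1, 108.0], [586.1, -275.3, 108.0], [586.4, -288.2, 108.0]] [ 550.32218798 -280.46545953  108.        ]
```

View pics/w5c.png

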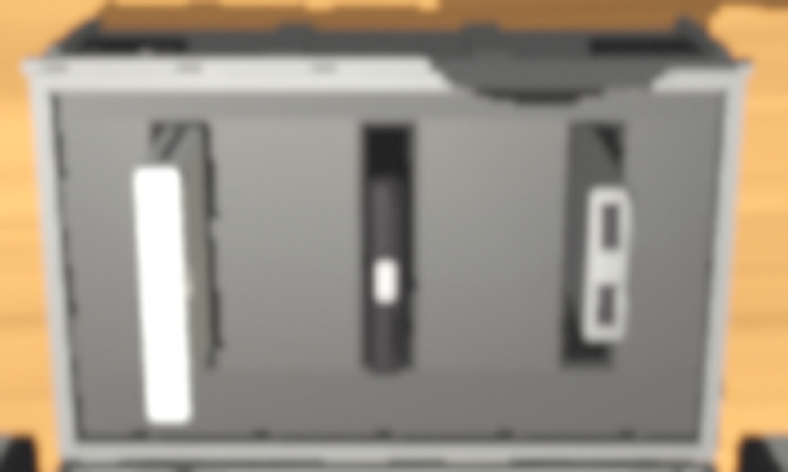

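View pics/s5c.png

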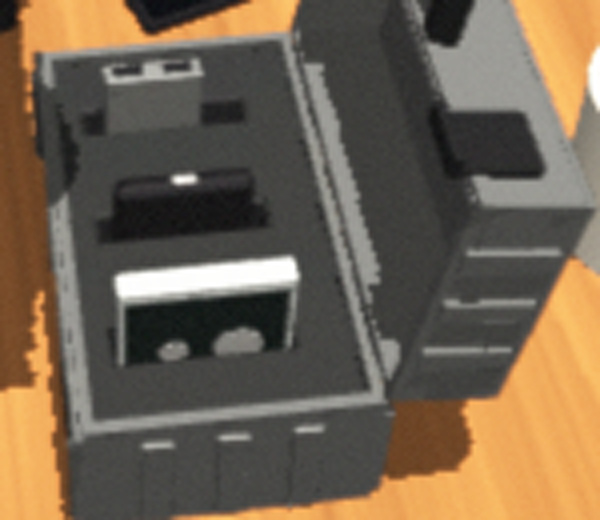

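>>> move_arm --pt "0 0 0 -20 -25 0 36" --pt "0 0 0 -45 -50 40 36" --pt "0 0 0 -56 -60 90 36" --pt "0 0 0 -56 -60 140 36" --pt "0 0 0 -56 -60 180 36" --pt "0 0 0 -56 -60 200 36" --pt "0 0 0 -56 -60 200 36"

```text
time_s: 7.98
tool_pos: [0.5515, -0.2809, 0.1278]
ee_rot: [-0.071, -3.138, -0.0]
ft_force: [-0.1, 0.2, 0.2]
gripper_width: 0.0358
```

```bash
python3 - <<'E'
from h import *
img,m,T=cam("wrist","pics/w6.png")
s=status.state();print(s["time_s"],s["tool_pos"],s["gripper_width"])
i=cam("side")[0]
cv2.imwrite("pics/s6.png",cv2.resize(i[215:365,215:395,::-1],None,fx=4,fy=4,interpolation=cv2.INTER_CUBIC))
E
```

```text
8.025 [ 0.55220134 -0.28119372  0.12979968] 0.03577793907384205
```

View pics/w6.png

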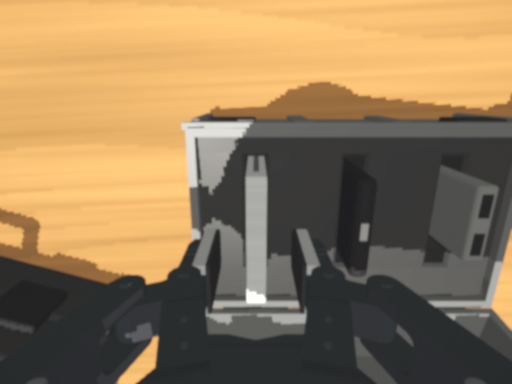

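View pics/s6.png

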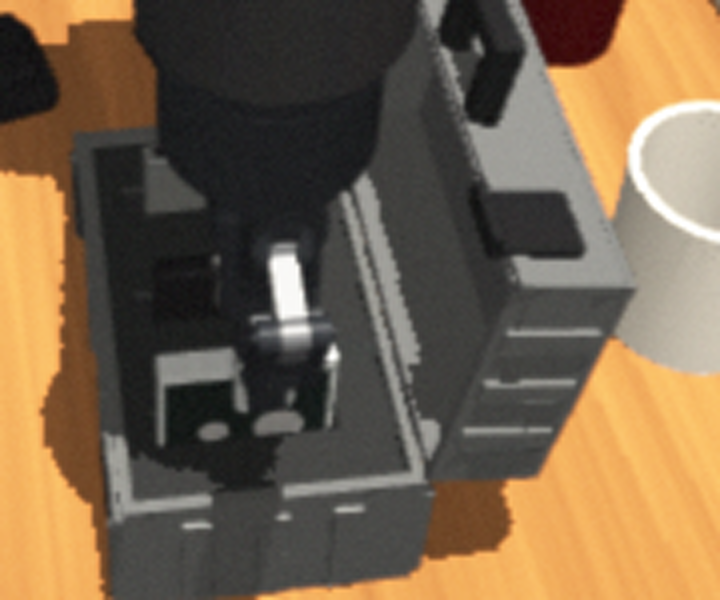

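```bash
python3 - <<'E'
from h import *
d=np.load("cal_wrist.npz");m,T=d["m"],d["T"]
print(ray([[256.5,170],[256.5,302]],m,T,.108))
d=np.load("cal_side.npz");m,T=d["m"],d["T"]
q=lambda u,v:(215+u/4,215+v/4)
print(ray([q(155,360),q(338,340)],m,T,.108),ray([(225+115/4,235+275/4),(225+300/4,235+259/4)],m,T,.108))
E
```

```text
[[ 0.51225026 -0.27866022  0.108     ]
 [ 0.58583214 -0.28187611  0.108     ]]
[[ 0.51553818 -0.2752494   0.108     ]
 [ 0.58832673 -0.27776858  0.108     ]] [[ 0.51591088 -0.27295231  0.108     ]
 [ 0.58922071 -0.2774355   0.108     ]]
```

>>> move_arm --pt "0 0 0 0 0 15 36" --pt "0 0 0 0 0 30 36" --pt "0 0 0 0 0 36 36" --pt "0 0 0 0 0 36 36" --pt "0 0 0 0 0 36 5" --pt "0 0 0 0 0 36 5" --pt "0 0 0 0 0 36 5" --pt "0 0 0 0 0 36 5"

```text
time_s: 9.07
tool_pos: [0.552, -0.281, 0.0937]
ee_rot: [0.071, 3.14, -0.001]
ft_force: [0.2, 0.1, 2.6]
gripper_width: 0.0091
```

>>> move_arm --pt "0 0 0 0 0 -5 5" --pt "0 0 0 0 0 -15 5" --pt "0 0 0 0 0 -30 5" --pt "0 0 0 0 0 -50 5" --pt "0 0 0 0 0 -75 5" --pt "0 0 0 0 0 -100 5" --pt "0 0 0 0 0 -130 5" --pt "0 0 0 0 0 -150 5" --pt "0 0 0 0 0 -150 5"

```text
time_s: 10.2
tool_pos: [0.5522, -0.2812, 0.2454]
ee_rot: [0.071, 3.137, -0.001]
ft_force: [-0.4, 0.5, -1.4]
gripper_width: 0.0091
```

```bash
python3 - <<'E'
from h import *
i=cam("side","pics/s7.png")[0]; cam("scene","pics/sc7.png");cam("wrist","pics/w7.png")
s=status.state();print(s["time_s"],s["tool_pos"],s["gripper_width"],s["joint_positions"].round(2))
print(R.from_rotvec(s["ee_rot"]).as_matrix().round(4))
E
```

```text
10.35 [ 0.55130324 -0.28063792  0.24140189] 0.009422691882250103 [-0.15  0.09  0.12 -0.   -1.6  -1.47]
[[-9.99e-01  4.54e-02 -2.10e-03]
 [ 4.54e-02  9.99e-01  1.00e-03]
 [ 2.20e-03  9.00e-04 -1.00e+00]]
```

View pics/s7.png

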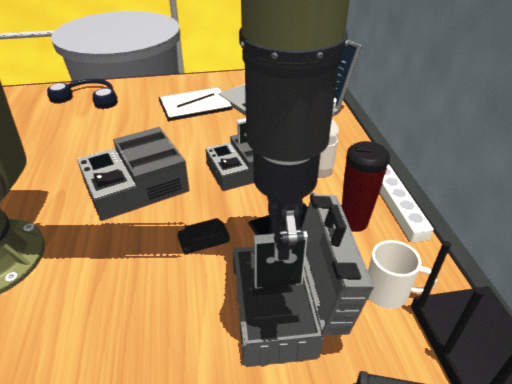

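View pics/w7.png

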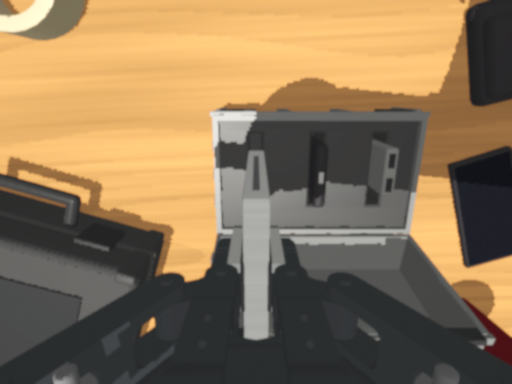

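```bash
python3 - <<'E'
from h import *
a=cv2.imread("pics/s7.png")
cv2.imwrite("pics/s7c.png",cv2.resize(a[215:305,235:325],None,fx=6.5,fy=6.5,interpolation=cv2.INTER_CUBIC))
a=cv2.imread("pics/sc7.png")
cv2.imwrite("pics/sc7c.png",cv2.resize(a[80:230,120:290],None,fx=4,fy=4,interpolation=cv2.INTER_CUBIC))
E
```

```text
(no output)
```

View pics/s7c.png

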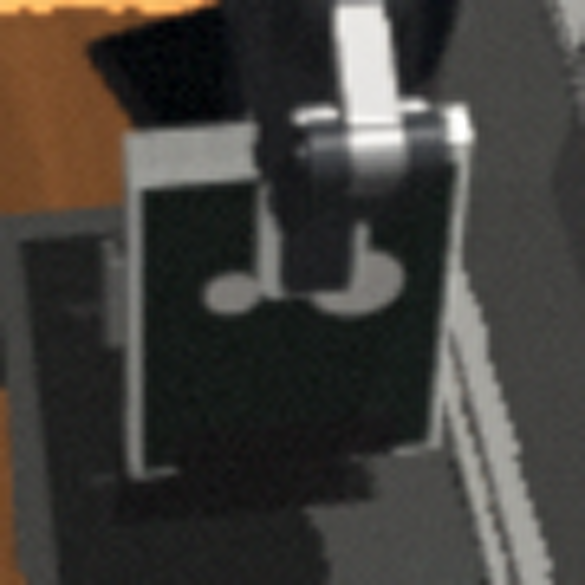

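View pics/sc7c.png

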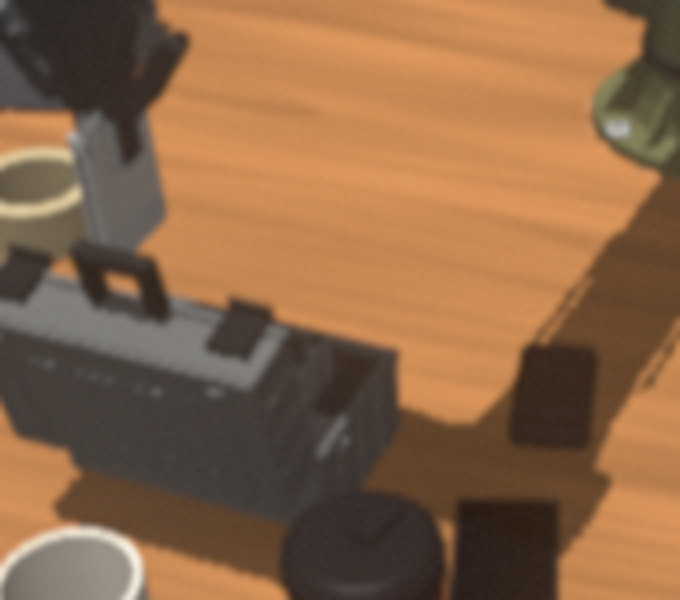

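```bash
python3 - <<'E'
from h import *
d=np.load("cal_side.npz");m,T=d["m"],d["T"]
c=np.array([[131,476],[440,447],[143,188],[472,148],[128,150]],float)/6.5+[235,215]
t=np.array([.5513,-.2806,.2414]);xa=np.array([.999,-.0454,0]);n=np.array([.0454,.999,0])
D=np.c_[c,np.ones(len(c))]@np.linalg.inv(m).T@T[:3,:3].T;o=T[:3,3]
P0=t-n*.005
for dd in D:
    s=((P0-o)@n)/(dd@n);P=o+dd*s;print(((P-t)@xa*1000).round(1),((P-t)[2]*1000).round(1))
E
```

```text
-34.7 -80.2
36.1 -80.5
-32.1 13.4
35.7 16.8
-35.2 24.9
```

```bash
python3 - <<'E'
from h import *
d=np.load("cal_side.npz");m,T=d["m"],d["T"]
print(ray([[356,222],[322,172]],m,T,0).round(3), ray([[367,155],[329,103]],m,T,[.2,.2]).round(3))
E
```

```text
[[ 0.793 -0.016  0.   ]
 [ 0.77   0.179  0.   ]] [[ 0.775 -0.037  0.2  ]
 [ 0.765  0.178  0.2  ]]
```

>>> move_arm --pt "0 0 0 0 25 0 5" --pt "0 0 0 0 75 0 5" --pt "0 0 0 0 130 0 5" --pt "0 0 0 0 185 0 5" --pt "0 0 -4 -5 240 0 5" --pt "0 0 -8 -12 295 0 5" --pt "0 0 -12 -20 350 0 5" --pt "0 0 -16.4 -28 405 0 5" --pt "0 0 -16.4 -34 450 0 5" --pt "0 0 -16.4 -34 470 0 5"

```text
time_s: 11.6
tool_pos: [0.6064, 0.1892, 0.2405]
ee_rot: [0.38, -3.115, 0.002]
ft_force: [0.2, -0.8, -0.9]
gripper_width: 0.0095
```

>>> move_arm --pt "0 0 0 4 14 0 5" --pt "0 0 0 4 14 15 5" --pt "0 0 0 4 14 40 5" --pt "0 0 0 4 14 50 5" --pt "0 0 0 4 14 50 5"

```text
time_s: 12.22
tool_pos: [0.5994, 0.1986, 0.1921]
ee_rot: [0.376, -3.118, 0.001]
ft_force: [0.5, -0.1, -0.4]
gripper_width: 0.0091
```

```bash
python3 - <<'E'
from h import *
s=status.state();print(s["time_s"],s["tool_pos"],s["gripper_width"],s["ft_force"])
i=cam("side","pics/s8.png")[0]; j=cam("scene","pics/sc8.png")[0];cam("wrist","pics/w8.png")
s=status.state();print(s["time_s"],s["tool_pos"],s["gripper_width"],s["joint_positions"].round(2))
print(R.from_rotvec(s["ee_rot"]).as_matrix().round(4))
cv2.imwrite("pics/s8c.png",cv2.resize(i[90:210,190:310,::-1],None,fx=5,fy=5,interpolation=cv2.INTER_CUBIC))
cv2.imwrite("pics/sc8c.png",cv2.resize(j[130:280,270:420,::-1],None,fx=4,fy=4,interpolation=cv2.INTER_CUBIC))
E
```

```text
12.225 [0.59938446 0.19864457 0.19214476] 0.009104912639989714 [ 0.45112847 -0.06384363 -0.41859425]
12.375 [0.60012501 0.19942953 0.19424634] 0.009357212072170197 [ 0.64  0.13  0.07  0.   -1.51 -1.97]
[[-9.712e-01 -2.382e-01  1.600e-03]
 [-2.382e-01  9.712e-01  6.000e-04]
 [-1.700e-03  2.000e-04 -1.000e+00]]
```

View pics/s8c.png

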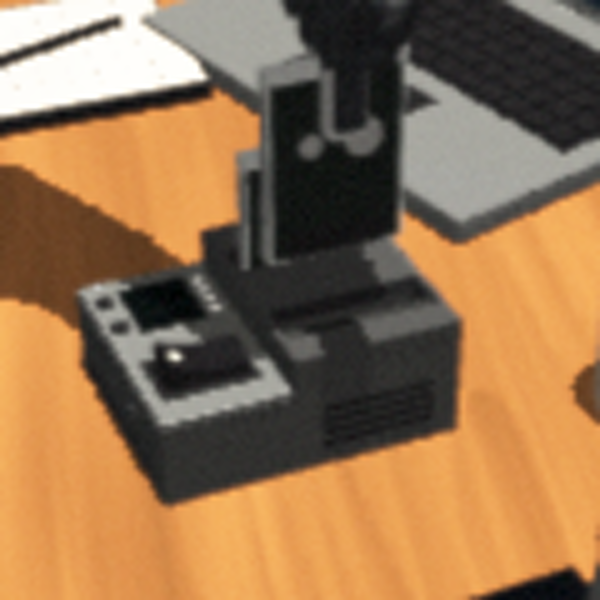

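View pics/sc8c.png

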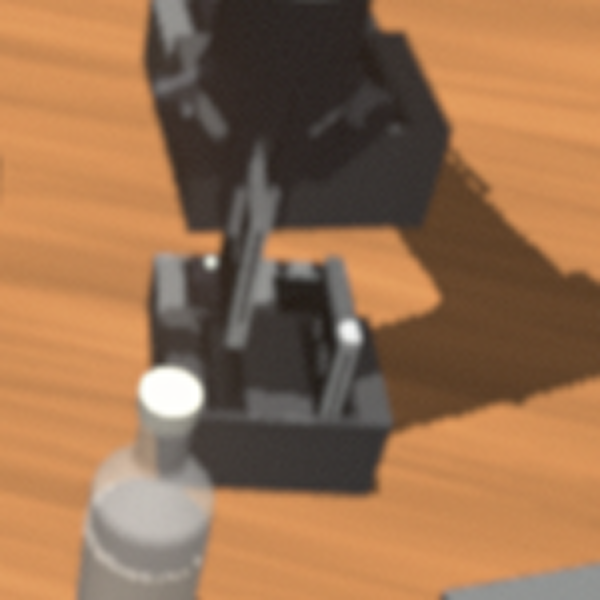

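View pics/w8.png

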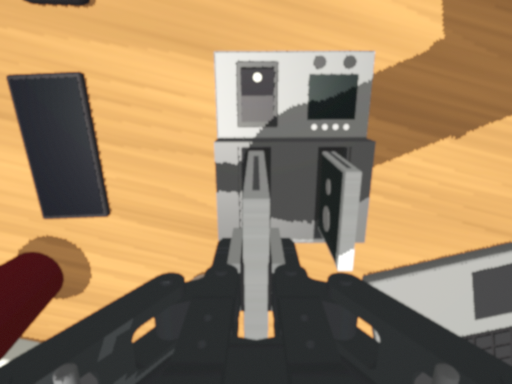

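```bash
python3 - <<'E'
from h import *
a=cv2.imread("pics/w8.png")
cv2.imwrite("pics/w8c.png",cv2.resize(a[40:255,205:385],None,fx=3.3,fy=3.3,interpolation=cv2.INTER_CUBIC))
E
```

```text
(no output)
```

View pics/w8c.png

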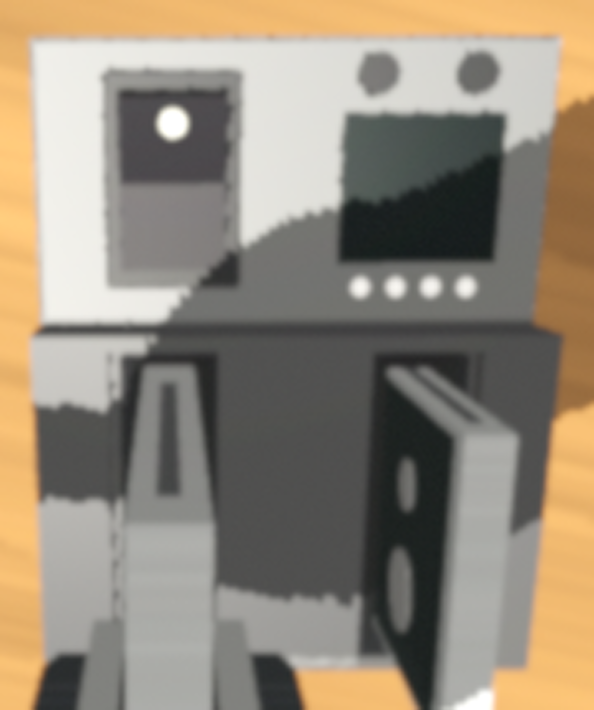

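```bash
python3 - <<'E'
from h import *
d=np.load("cal_wrist.npz");m,T=d["m"],d["T"]
c=np.array([[32,38],[560,38],[32,335],[562,338],[527,668],[48,668],[172,123],[169,355],[422,355]],float)
uv=c/3.3+[205,40]
W=ray(uv,m,T,np.array([50,50,68,68,68,68,62.5,68,68])/1000)*1000
L=[[-80,-65],[-80,65],[-10,-65],[-10,65],[80,65],[80,-65],[-59.5,-30],[-5,-30],[-5,30]]
t,y,e=rigid(L,W);print(W.round(1).tolist());print(t,y,e.round(1))
r=np.array([[np.cos(np.radians(y)),-np.sin(np.radians(y))],[np.sin(np.radians(y)),np.cos(np.radians(y))]])
print("bay",t+r@[35,-30],"mark",t+r@[-59.5,-30])
s=np.array([.6001,.1994]); ax=np.array([.9712,.2382]);ay=np.array([-.2382,.9712])
b=(t+r@[35,-30])/1000-s;print("move dock x,y",b@ax*1000,b@ay*1000)
for z in (.106,.109,.112):
  P=ray(np.array([[141,370],[198,370]])/3.3+[205,40],m,T,z)[:,:2]-s; print(z,(P@ax*1000).round(1),(P@ay*1000).round(1))
P=ray(np.array([[125,523],[215,523]])/3.3+[205,40],m,T,.2085)[:,:2]-s; print((P@ax*1000).round(1),(P@ay*1000).round(1))
E
```

```text
[[504.9, 142.2, 50.0], [474.4, 266.2, 50.0], [572.1, 158.3, 68.0], [541.9, 284.5, 68.0], [628.5, 306.5, 68.0], [659.4, 180.6, 68.0], [516.2, 179.8, 62.5], [568.9, 192.0, 68.0], [554.0, 252.5, 68.0]]
[566.65555529 223.70620406] 14.021942992610523 [1.  1.7 0.6 0.7 0.3 0.9 0.4 1.4 1. ]
bay [607.88146482 203.0803857 ] mark [516.1972809  180.18365191]
move dock x,y 8.434026509875594 1.7208456704822939
0.106 [-35.3 -35.3] [-5.7  6.3]
0.109 [-35.9 -35.9] [-5.6  6.2]
0.112 [-36.4 -36.5] [-5.5  6.1]
[-36.9 -36.9] [-4.9  5.1]
```

>>> move_arm --pt "0 0 -0.2 -4 1 0 5" --pt "0 0 -0.2 -8.6 1.5 10 5" --pt "0 0 -0.2 -8.6 1.5 22 5" --pt "0 0 -0.2 -8.6 1.5 30 5" --pt "0 0 -0.2 -8.6 1.5 33 5" --pt "0 0 -0.2 -8.6 1.5 33 5"

```text
time_s: 13.12
tool_pos: [0.6076, 0.2031, 0.1599]
ee_rot: [0.383, -3.118, 0.0]
ft_force: [-0.6, -0.3, -1.1]
gripper_width: 0.0091
```

```bash
python3 - <<'E'
from h import *
i=cam("side","pics/s9.png")[0]; w=cam("wrist","pics/w9.png")[0]
s=status.state();print(s["time_s"],s["tool_pos"],s["gripper_width"],s["ft_force"])
A=cv2.resize(i[90:190,200:300,::-1],(400,400),interpolation=cv2.INTER_CUBIC)
B=cv2.resize(w[90:290,180:380,::-1],(400,400),interpolation=cv2.INTER_CUBIC)
cv2.imwrite("pics/n9.png",np.hstack([A,B]))
E
```

```text
13.225 [0.60784068 0.2032226  0.16049304] 0.009199671804914442 [ 0.14765403  0.39262926 -1.59030487]
```

View pics/n9.png

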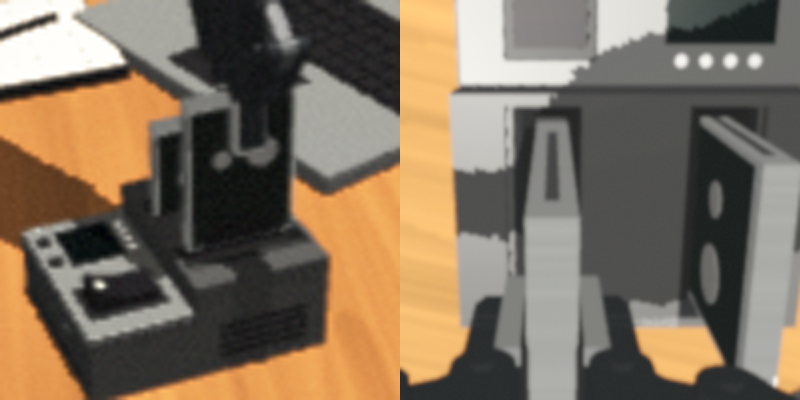

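>>> move_arm --pt "0 0 0 0 -1 3 5" --pt "0 0 0 0 -1 6 5" --pt "0 0 0 0 -1 9 5" --pt "0 0 0 0 -1 12 5" --pt "0 0 0 0 -1 15 5" --pt "0 0 0 0 -1 15 5"

```text
time_s: 13.98
tool_pos: [0.6083, 0.2024, 0.1449]
ee_rot: [-0.383, 3.117, 0.0]
ft_force: [2.5, 0.7, -0.8]
gripper_width: 0.0093
```

>>> move_arm --pt "0 0 0 0 0 4 5" --pt "0 0 0 0 0 8 5" --pt "0 0 0 0 0 12 5" --pt "0 0 0 0 0 16 5" --pt "0 0 0 0 0 20 5" --pt "0 0 0 0 0 24 5" --pt "0 0 0 0 0 26 5"

```text
time_s: 14.85
tool_pos: [0.6084, 0.2024, 0.1191]
ee_rot: [-0.383, 3.117, 0.0]
ft_force: [4.4, 2.4, 2.2]
gripper_width: 0.0089
```

>>> move_arm --pt "0 0 0 0 0 2 5" --pt "0 0 0 0 0 4 5" --pt "0 0 0 0 0 5 5" --pt "0 0 0 0 0 6 5" --pt "0 0 0 0 0 6 5"

```text
time_s: 15.48
tool_pos: [0.6084, 0.2023, 0.1138]
ee_rot: [-0.383, 3.117, 0.0]
ft_force: [5.2, 1.9, 5.2]
gripper_width: 0.0094
```

>>> move_arm --pt "0 0 0 0 0 1 5" --pt "0 0 0 0 0 2 5" --pt "0 0 0 0 0 2 5"

```text
time_s: 15.85
tool_pos: [0.6086, 0.2024, 0.1137]
ee_rot: [-0.383, 3.115, 0.0]
ft_force: [1.9, 1.2, 11.2]
gripper_width: 0.0096
```

>>> move_arm --pt "0 0 0 0 0 2 5" --pt "0 0 0 0 0 2 5"

```text
time_s: 16.1
tool_pos: [0.6087, 0.2024, 0.1136]
ee_rot: [-0.384, 3.114, 0.0]
ft_force: [-2.9, 1.4, 18.8]
gripper_width: 0.0093
```

```bash
python3 - <<'E'
from h import *
i=cam("side","pics/s10.png")[0]; w=cam("scene","pics/sc10.png")[0]
s=status.state();print(s["time_s"],s["tool_pos"],s["gripper_width"],s["ft_force"])
A=cv2.resize(i[90:190,200:300,::-1],(400,400),interpolation=cv2.INTER_CUBIC)
B=cv2.resize(w[150:270,280:400,::-1],(400,400),interpolation=cv2.INTER_CUBIC)
cv2.imwrite("pics/n10.png",np.hstack([A,B]))
E
```

```text
16.2 [0.60869025 0.20237946 0.11364004] 0.009628431583242529 [-3.44627497  1.36379323 19.07154451]
```

View pics/n10.png

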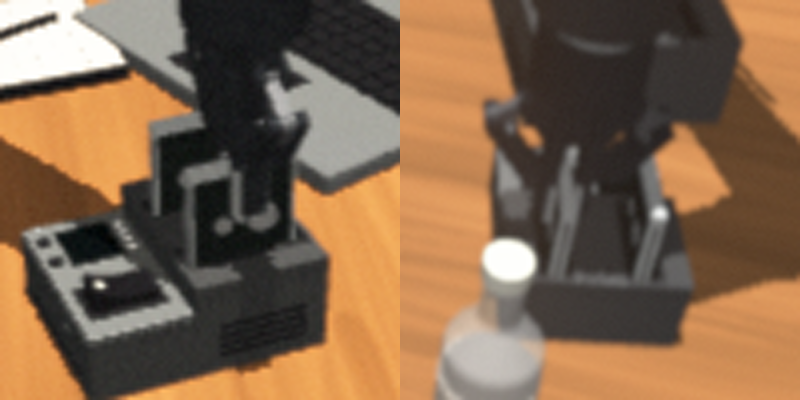

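>>> move_arm --pt "0 0 0 0 0 -2.5 5" --pt "0 0 0 0 0 -2.5 30" --pt "0 0 0 0 0 -2.5 30" --pt "0 0 0 0 0 -2.5 30" --pt "0 0 0 0 0 -20 30" --pt "0 0 0 0 0 -50 30" --pt "0 0 0 0 0 -90 10" --pt "0 0 0 25 0 -100 0" --pt "0 0 0 60 0 -100 0" --pt "0 0 0 60 0 -100 0"

```text
time_s: 17.45
tool_pos: [0.5488, 0.1875, 0.2114]
ee_rot: [-0.384, 3.116, 0.002]
ft_force: [-0.4, 0.2, -0.5]
gripper_width: 0.0003
```

```bash
python3 - <<'E'
from h import *
i=cam("side","pics/s11.png")[0]; w=cam("wrist","pics/w11.png")[0]
s=status.state();print(s["time_s"],s["tool_pos"],s["gripper_width"],s["ft_force"])
print(R.from_rotvec(s["ee_rot"]).as_matrix().round(4))
A=cv2.resize(i[90:190,200:300,::-1],(400,400),interpolation=cv2.INTER_CUBIC)
cv2.imwrite("pics/n11.png",np.hstack([A,cv2.resize(w[90:390,100:400,::-1],(400,400))]))
E
```

```text
17.55 [0.54991566 0.18781617 0.21033613] 0.00017485238289190465 [0.69224614 0.71784196 0.12217185]
[[-9.702e-01 -2.422e-01  1.500e-03]
 [-2.422e-01  9.702e-01  9.000e-04]
 [-1.600e-03  5.000e-04 -1.000e+00]]
```

View pics/n11.png

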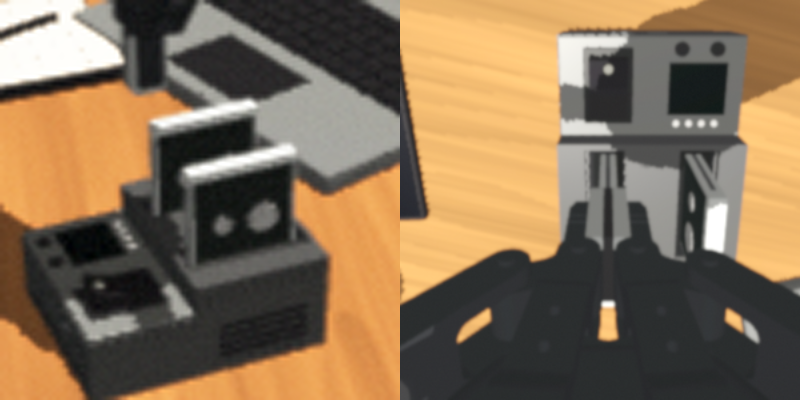

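View pics/w11.png

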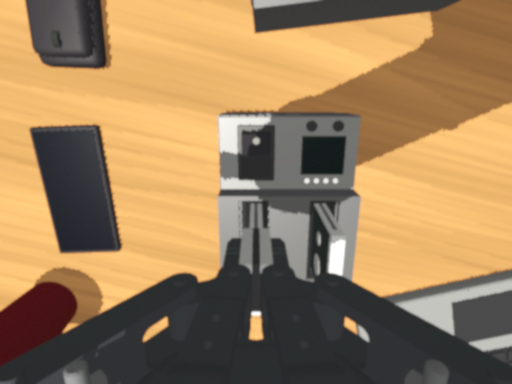

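>>> move_arm --pt "0 0 0 20 0.5 20 0" --pt "0 0 0 36 0.5 60 0" --pt "0 0 0 36 0.5 95 0" --pt "0 0 0 36 0.5 106 0" --pt "0 0 0 36 0.5 112 0" --pt "0 0 0 36 0.5 116 0" --pt "0 0 0 36 0.5 119 0" --pt "0 0 0 36 0.5 122 0"

```text
time_s: 18.55
tool_pos: [0.515, 0.1797, 0.0875]
ee_rot: [-0.383, 3.117, 0.001]
ft_force: [0.5, -0.2, 0.3]
gripper_width: 0.0002
```

>>> move_arm --pt "0 0 0 0 0 2 0" --pt "0 0 0 0 0 4 0" --pt "0 0 0 0 0 6 0" --pt "0 0 0 0 0 8 0" --pt "0 0 0 0 0 8 0"

```text
time_s: 19.18
tool_pos: [0.5147, 0.1795, 0.0801]
ee_rot: [-0.383, 3.118, -0.0]
ft_force: [-5.3, -1.1, 8.2]
gripper_width: -0.0
```

>>> move_arm --pt "0 0 0 0 0 1 0" --pt "0 0 0 0 0 2 0" --pt "0 0 0 0 0 2 0"

```text
time_s: 19.55
tool_pos: [0.5148, 0.1794, 0.08]
ee_rot: [-0.384, 3.117, -0.001]
ft_force: [-12.0, -1.9, 17.5]
gripper_width: 0.0001
```

>>> move_arm --pt "0 0 0 0 0 -5 0" --pt "0 0 0 0 0 -30 0" --pt "0 0 0 0 0 -80 0" --pt "0 0 0 0 0 -130 20" --pt "0 0 0 -40 0 -180 40" --pt "0 0 0 -40 0 -180 60"

```text
time_s: 20.3
tool_pos: [0.5562, 0.19, 0.2604]
ee_rot: [-0.381, 3.113, 0.003]
ft_force: [-0.8, -0.3, -0.3]
gripper_width: 0.0543
```

```bash
python3 - <<'E'
from h import *
i=cam("side","pics/s12.png")[0]; w=cam("wrist","pics/w12.png")[0]
s=status.state();print(s["time_s"],s["tool_pos"],s["gripper_width"],s["joint_positions"].round(2))
print(R.from_rotvec(s["ee_rot"]).as_matrix().round(4))
A=cv2.resize(i[100:190,200:290,::-1],(400,400),interpolation=cv2.INTER_CUBIC)
cv2.imwrite("pics/n12.png",np.hstack([A,cv2.resize(w[90:290,180:380,::-1],(400,400))]))
E
```

```text
20.4 [0.5537386  0.18941115 0.25607806] 0.06016095348745245 [ 0.67  0.    0.05 -0.   -1.62 -2.  ]
[[-9.704e-01 -2.415e-01 -1.000e-03]
 [-2.415e-01  9.704e-01  1.000e-04]
 [ 1.000e-03  3.000e-04 -1.000e+00]]
```

View pics/n12.png

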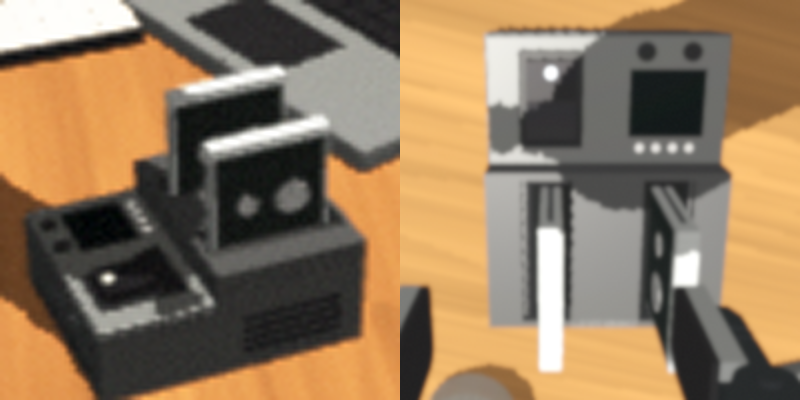

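View pics/s12.png

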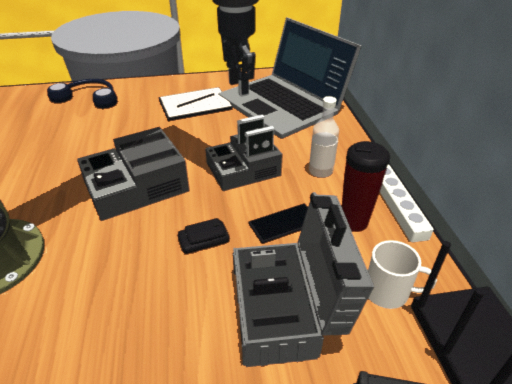

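>>> move_arm --pt "0 0 0 0 -10 -40 74" --pt "0 0 0 0 -50 -75 74" --pt "0 0 3 1 -100 -75 74" --pt "0 0 6 2 -155 -75 74" --pt "0 0 9 4 -210 -75 74" --pt "0 0 12 5 -265 -75 74" --pt "0 0 16.4 6 -320 -75 74" --pt "0 0 16.4 8 -375 -75 74" --pt "0 0 16.4 8 -425 -75 74" --pt "0 0 16.4 8 -425 -75 74"

```text
time_s: 21.65
tool_pos: [0.648, -0.2281, 0.3281]
ee_rot: [-0.072, -3.135, -0.001]
ft_force: [0.1, -0.3, -1.0]
gripper_width: 0.0743
```

```bash
python3 - <<'E'
from h import *
w=cam("wrist","pics/w13.png")[0]; i=cam("side","pics/s13.png")[0]
s=status.state();print(s["time_s"],s["tool_pos"],s["gripper_width"],s["joint_positions"].round(2))
print(R.from_rotvec(s["ee_rot"]).as_matrix().round(4))
E
```

```text
21.75 [ 0.64816545 -0.22534128  0.32998827] 0.07406741307174941 [-0.04  0.31  0.52 -0.   -1.79 -1.57]
[[-9.991e-01  4.270e-02 -2.900e-03]
 [ 4.270e-02  9.991e-01  6.000e-04]
 [ 2.900e-03  5.000e-04 -1.000e+00]]
```

View pics/w13.png

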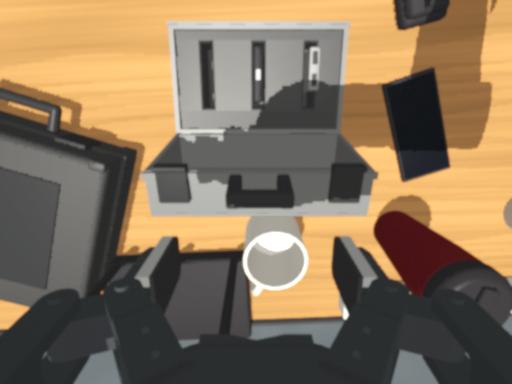

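View pics/s13.png

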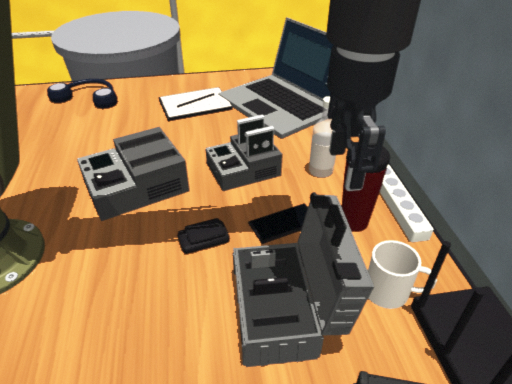

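>>> move_arm --pt "0 0 0 0 0 40 74" --pt "0 0 0 0 0 75 74" --pt "0 0 0 0 0 95 74" --pt "0 0 0 0 0 105 74" --pt "0 0 0 0 0 108 74" --pt "0 0 0 0 0 108 74"

```text
time_s: 22.5
tool_pos: [0.6488, -0.2249, 0.225]
ee_rot: [0.065, 3.14, -0.001]
ft_force: [0.2, -0.4, -1.0]
gripper_width: 0.0737
```

```bash
python3 - <<'E'
from h import *
w=cam("wrist","pics/w14.png")[0]; i=cam("side","pics/s14.png")[0];k=cam("scene")[0]
s=status.state();print(s["time_s"],s["tool_pos"],s["gripper_width"],s["ft_force"])
cv2.imwrite("pics/n14.png",np.hstack([cv2.resize(x[:,:,::-1],(400,400),interpolation=cv2.INTER_CUBIC) for x in (i[170:340,230:400],w[150:384,130:390])]))
E
```

```text
22.65 [ 0.64879485 -0.22519164  0.224992  ] 0.07400633040507512 [ 0.41952518 -0.13338341 -0.80671493]
```

View pics/n14.png

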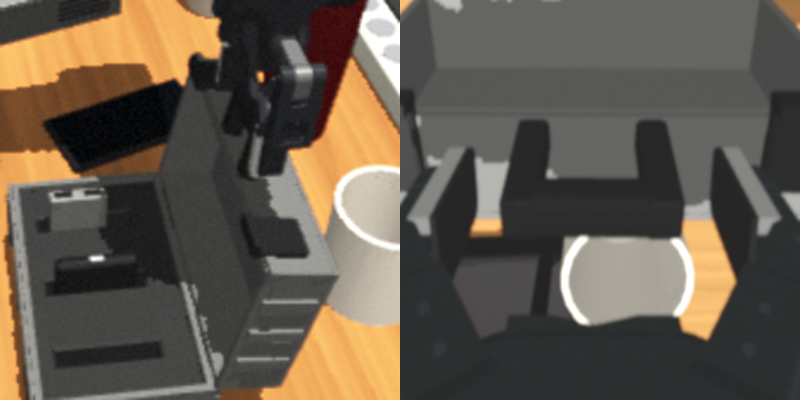

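>>> move_arm --pt "0 0 0 0 0 3.5 74" --pt "0 0 0 0 0 3.5 40" --pt "0 0 0 0 0 3.5 40" --pt "0 0 0 0 0 3.5 40" --pt "0 0 0 0 0 3.5 40"

```text
time_s: 23.28
tool_pos: [0.6485, -0.2254, 0.2205]
ee_rot: [-0.066, -3.141, 0.001]
ft_force: [0.1, -2.1, -0.2]
gripper_width: 0.0508
```

>>> move_arm --pt "0 0 0 10 0 -1.2 40" --pt "0 0 0 20.7 0 -2 40" --pt "0 0 0 41.4 0 -1.1 40" --pt "0 0 0 61.8 0 2.7 40" --pt "0 0 0 81.4 0 9.3 40" --pt "0 0 0 100 0 18.6 40"

```text
time_s: 24.02
tool_pos: [0.5504, -0.2211, 0.2066]
ee_rot: [0.064, 3.131, -0.003]
ft_force: [1.5, 2.9, 11.0]
gripper_width: 0.0507
```

>>> move_arm --pt "0 0 0 17.1 0 11.7 40" --pt "0 0 0 32.3 0 25.8 40" --pt "0 0 0 45.5 0 41.8 40" --pt "0 0 0 56.3 0 59.5 40" --pt "0 0 0 64.5 0 78.5 40" --pt "0 0 0 68 0 88.5 40" --pt "0 0 0 70 0 98.5 40" --pt "0 0 0 71.7 0 109 40" --pt "0 0 0 72.6 0 116 40" --pt "0 0 0 72.6 0 118 40"

```text
time_s: 25.28
tool_pos: [0.4756, -0.2176, 0.0846]
ee_rot: [-0.065, -3.141, -0.001]
ft_force: [-6.9, 3.7, 8.1]
gripper_width: 0.0511
```

>>> move_arm --pt "0 0 0 0 0 2 40" --pt "0 0 0 0 0 3 40" --pt "0 0 0 0 0 4 40" --pt "0 0 0 0 0 4 40"

```text
time_s: 25.78
tool_pos: [0.4756, -0.2176, 0.0805]
ee_rot: [-0.065, -3.14, -0.001]
ft_force: [-5.8, 2.5, 4.4]
gripper_width: 0.0511
```

>>> move_arm --pt "0 0 0 0 0 1 40" --pt "0 0 0 0 0 2 40" --pt "0 0 0 0 0 3 40" --pt "0 0 0 0 0 3 40"

```text
time_s: 26.28
tool_pos: [0.4755, -0.2176, 0.0775]
ee_rot: [-0.065, -3.14, -0.001]
ft_force: [-5.5, 2.2, 4.2]
gripper_width: 0.0511
```

```bash
python3 - <<'E'
from h import *
i=cam("side","pics/s15.png")[0];k=cam("scene","pics/sc15.png")[0]
cv2.imwrite("pics/n15.png",np.hstack([cv2.resize(x[:,:,::-1],(400,400),interpolation=cv2.INTER_CUBIC) for x in (i[210:370,200:360],k[110:230,110:230])]))
E
```

```text
(no output)
```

View pics/n15.png

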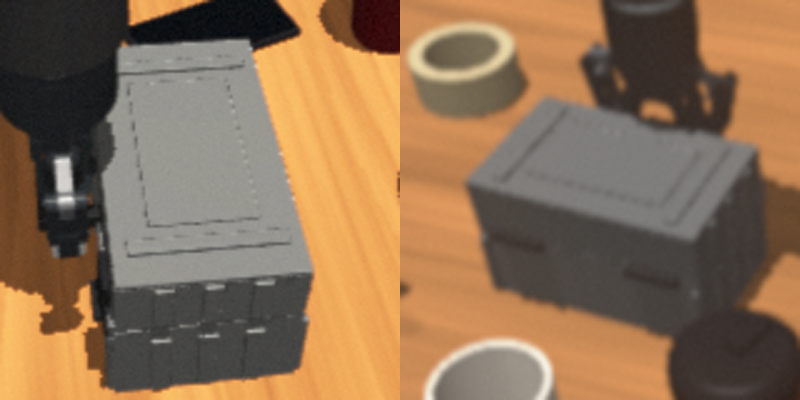

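>>> move_arm --pt "0 0 0 0 0 1 40" --pt "0 0 0 0 0 2 40" --pt "0 0 0 0 0 2 40"

```text
time_s: 26.75
tool_pos: [0.4754, -0.2176, 0.0757]
ee_rot: [-0.065, -3.14, -0.001]
ft_force: [-8.9, 3.7, 5.7]
gripper_width: 0.0509
```

>>> move_arm --pt "0 0 0 0 0 -1 60" --pt "0 0 0 0 0 -1 74" --pt "0 0 0 0 0 -1 74" --pt "0 0 0 0 0 -25 74" --pt "0 0 0 0 0 -70 74" --pt "0 0 0 0 0 -110 40" --pt "0 0 0 -20 0 -110 0" --pt "0 0 0 -45 0 -110 0" --pt "0 0 0 -45 0 -110 0" --pt "0 0 0 -45 0 -110 0"

```text
time_s: 28.0
tool_pos: [0.5207, -0.2198, 0.1845]
ee_rot: [-0.066, -3.14, 0.0]
ft_force: [-0.7, -0.1, -0.2]
gripper_width: 0.0004
```

```bash
python3 - <<'E'
from h import *
i=cam("side","pics/s16.png")[0];k=cam("wrist","pics/w16.png")[0]
s=status.state();print(s["time_s"],s["tool_pos"],s["gripper_width"],s["ft_force"])
cv2.imwrite("pics/n16.png",np.hstack([cv2.resize(x[:,:,::-1],(400,400),interpolation=cv2.INTER_CUBIC) for x in (i[210:370,200:360],k[150:384,130:390])]))
E
```

```text
28.1 [ 0.52060459 -0.21986274  0.1849893 ] 8.431335340637338e-05 [ 0.01299425 -0.55998908 -0.36988425]
```

View pics/n16.png

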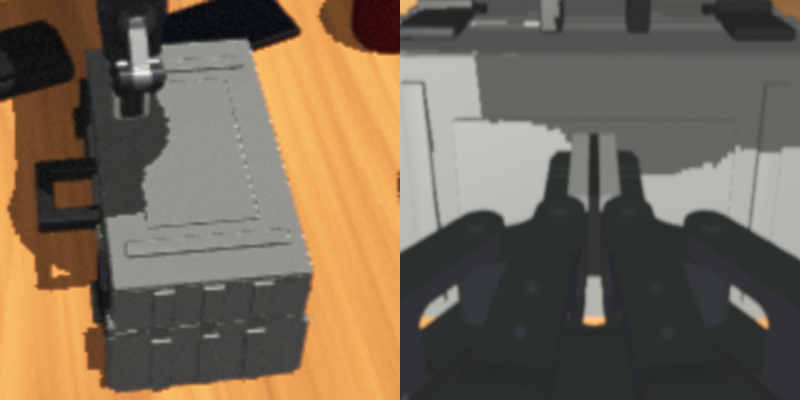

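Lid looks shut in the picture (handle loop level). Press lightly on the lid's front edge to confirm it is on its stop.

>>> move_arm --pt "0 0 0 0 0 15 0" --pt "0 0 0 0 0 30 0" --pt "0 0 0 0 0 36 0" --pt "0 0 0 0 0 39 0" --pt "0 0 0 0 0 41 0" --pt "0 0 0 0 0 42 0"

```text
time_s: 28.85
tool_pos: [0.5212, -0.2198, 0.1431]
ee_rot: [0.066, 3.141, -0.0]
ft_force: [0.1, 0.3, -0.3]
gripper_width: -0.0004
```

>>> move_arm --pt "0 0 0 0 0 1 0" --pt "0 0 0 0 0 2 0" --pt "0 0 0 0 0 2 0"

```text
time_s: 29.22
tool_pos: [0.521, -0.2199, 0.141]
ee_rot: [0.066, 3.141, -0.0]
ft_force: [-0.2, 0.3, 0.4]
gripper_width: 0.0002
```

>>> move_arm --pt "0 0 0 0 0 1 0" --pt "0 0 0 0 0 2 0" --pt "0 0 0 0 0 2 0"

```text
time_s: 29.6
tool_pos: [0.5211, -0.2199, 0.1406]
ee_rot: [0.065, 3.14, -0.001]
ft_force: [-4.1, 2.5, 8.4]
gripper_width: 0.0001
```

>>> move_arm --pt "0 0 0 0 0 1.5 0" --pt "0 0 0 0 0 1.5 0"

```text
time_s: 29.85
tool_pos: [0.5211, -0.22, 0.1406]
ee_rot: [0.065, 3.139, -0.002]
ft_force: [-7.8, 4.7, 14.6]
gripper_width: 0.0001
```

>>> move_arm --pt "0 0 0 0 0 -5 0" --pt "0 0 0 0 0 -40 0" --pt "0 0 0 0 0 -90 0" --pt "0 0 0 60 0 -140 0" --pt "0 0 0 100 100 -180 0" --pt "0 0 0 100 100 -180 0"

```text
time_s: 30.6
tool_pos: [0.4243, -0.115, 0.318]
ee_rot: [0.069, 3.14, 0.001]
ft_force: [2.0, 2.1, 0.5]
gripper_width: -0.0001
```

```bash
python3 - <<'E'
from h import *
i=cam("side","pics/s17.png")[0];k=cam("scene","pics/sc17.png")[0];cam("wrist","pics/w17.png")
s=status.state();print(s["time_s"],s["tool_pos"],s["joint_velocities"].round(3))
cv2.imwrite("pics/n17.png",np.hstack([cv2.resize(i[80:370,150:440,::-1],(550,550),interpolation=cv2.INTER_CUBIC)]))
E
```

```text
30.75 [ 0.42534865 -0.11406176  0.31952467] [-0.054  0.063 -0.022 -0.011  0.017  0.027]
```

View pics/n17.png

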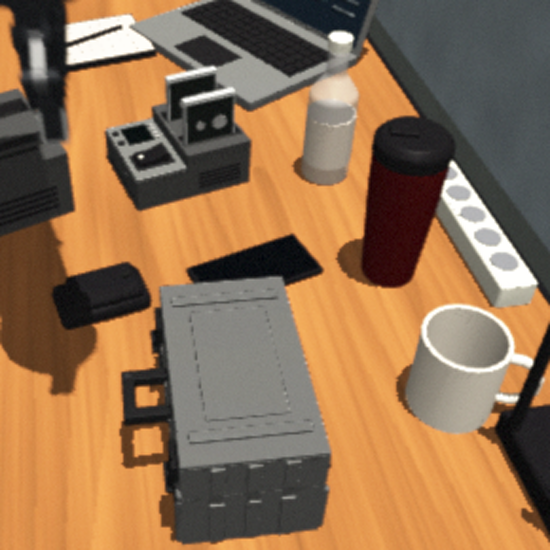

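View pics/sc17.png

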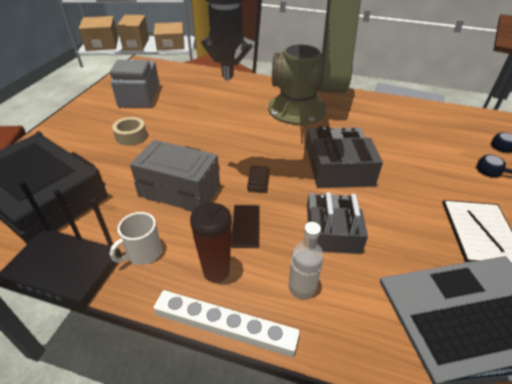

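All in place: case shut, both drives equally high, rocker on, bystanders unmoved.

```bash
python3 -c "
from workcell import order
print(order.job_done())"
```

```text
the job is handed in; nothing more can be done
None
```

I opened the case and moved the bare drive into the empty bay of the 160 × 130 mm dock. I then pressed the dotted end of the rocker, shut the lid and handed the job in at about 31 s of the 72 s allowed.

- **Drive:** I held it until it stopped at the expected depth (TCP at 113.6 mm) with about 19 N of push. In the pictures after release it stands as high as the docked drive.
- **Switch:** I pressed the rocker to its stop at about 17 N. The next picture shows the dotted half tipped down.
- **Case:** While I shut the lid by its handle, the force never rose clearly, so that alone did not confirm it was closed. I then pressed on the lid's front edge, and it stopped firmly at about 119 mm under 15 N. That is 2 mm under the stated 121 mm, so a small disagreement within the calibration error.
- **Everything else:** The last pictures show the mouse, phone, mug, tumbler, bottle and docked drive where they were. The portable disk and hub were still in their pockets in the last picture before I shut the lid.

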